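Knock the adapter out of its boring nest

TASK

An orange 45-rpm record adapter is stuck in its steel boring nest. Set the nest on the ejector stand, feeling gently for the knockout rod until its tip enters the hole in the nest's underside and the nest sits flat; then ease the red lever pad down, without knocking, so that the rod pushes the adapter up out of the pocket. Lay the adapter flat, bevelled side up, in the open well of the white tray without dropping it, and leave the nest on the stand and everything else where it is.

Things in the scene. Friction and masses are not known exactly. Their poses are not given: they have to be found in the camera images.
- nest: Boring nest: bare steel block 84 (its x) x 60 (its y) x 26 mm high, 0.9 kg; grip it across the 60 mm. Origin: centre of its underside, z up. Brass plunger heads stand 3 mm out of its x ends; these two spring plungers grip the adapter. Only its own weight will hold it on the stand.
- nest_top (a point): Centre of the nest's top face, 26 mm above its origin. Here is the mouth of a round pocket, dia 39 x 16 mm deep. Under the pocket is a 10 mm floor with a straight-edged through hole, dia 13 mm, at the centre: the knockout rod enters it from below, at the nest's origin.
- adapter: Orange 45-rpm record adapter: disc dia 38 x 15 mm, 45 g, anodised aluminium, top edge bevelled above 13 mm. Origin: centre of its underside, z up. At the start it sits on the pocket floor (10 mm above the nest's underside), top 1 mm below the nest's top, held by about 4 to 7 N until it has risen about 9 mm. More than 15 N from the rod would dent it.
- stand: Ejector stand, fixed: grey base 125 x 120 x 10 mm, two cheeks, and a steel table on top, 84 (its x) x 60 (its y) mm, its face 85 mm above the origin, which is the centre of the base's underside. The nest goes on it with the 84 mm side along the stand's x. The lever sticks out of the front (-x).
- stand_top (a point): Centre of the stand's table face; axes as the stand. The knockout rod, dia 10 mm, tip square-edged, stands 5 mm proud of the face. It is brass and clamped by hand in a slot across the table: it is at x = 0 but anywhere from y = -13 to +13 mm, which is not measured: look or feel for it. It does not give sideways.
- lever (a joint): Lever angle, rad: 0 at rest, 0.4 at its end stop (rod 20 mm up), grows as the pad goes down. The rod rises 50 mm per rad: at 0.10 it meets the adapter of a seated nest, at 0.30 it has lifted it 10 mm. Stiff pivot: 1.5 N at the pad plus 3.5 N per rad/s, and 2 to 4 N more while the adapter is stuck; it stays where it is left.
- lever_pad (a point): Middle of the top of the red press pad, dia 36 mm, on the lever, 100 mm in front (stand's -x) of its pivot; the pivot is 50 mm in front of the rod, 45 mm up, along the stand's y. At rest the pad is about 72 mm above the table and slopes 0.2 rad from level, 0.2 rad the other way when fully down; the full stroke lowers it about 39 mm.
- tray: White polypropylene tray, fixed, 220 (its x) x 160 mm. Origin: on the table under its middle. Front (-x): the open well. Back: a housing 75 mm high from x = 40 to 110 mm with a clear tilt-out bin facing the well; the bin stays as it is.
- tray_well (a point): Centre of the open well's floor, 3 mm above the table; the well is 144 (x) x 154 (y) mm inside, walls 22 mm high; axes as the tray.
- jar: Bystander: green glass jar with dark twist cap, dia 58 x 75 mm. Origin: underside.
- headshell: Bystander: silver headshell with cartridge, about 60 x 20 x 15 mm. Origin: underside.
- protractor: Bystander: black aluminium alignment protractor, 55 x 190 x 4 mm. Origin: underside.
- record_weight: Bystander: dark steel record weight, dia 70 x 43 mm. Origin: underside.
- brush: Bystander: wooden record brush, 22 x 110 x 22 mm. Origin: underside.
Things that resemble listed ones, but are neither listed nor needed, are in the scene too. There is more than one size of the nest; the one meant has the size given above.

How it is judged:
By the outcome, as a careful person would: the job done as asked, in the order asked, and still so for the second after the job is handed in, with the robot touching nothing.
It also fails if it takes over 72 s, if anything falls off the work surface, if the arm or the gripper's body presses on something with over 40 N, if the wrist force passes 120 N, or if a joint passes its speed limit or range.

ROBOT

A 6-joint arm with a two-finger parallel gripper is mounted at the origin on the work surface. World frame = base frame: x ahead of the robot, y to its left, z up, the work surface at z = 0. Lengths are in m, angles in rad, forces in N, time in s.
With the tool pointing down it reaches from about 0.4 to 0.825 m from the base axis. Payload 7 kg.
Tool frame: the origin (TCP) lies midway between the tips of the shut fingers; the grasp point (between the pads) lies 19 mm behind it; z points along the fingers, y is the line along which they close (so a half turn about z gives the same grasp; the last joint's range is limited). The gripper opens to 88 mm and grips with 3 to 60 N. Pads are 19 mm wide; open, the fingers measure 130 mm over their backs; the gripper's body (78 mm by 193 mm) begins 47 mm behind the grasp point.
Start: joints at [1.417, 0.359, 0.012, 0, -1.224, -0.288], TCP at [0.289, 0.61, 0.196] pointing down, gripper open.
Joint ranges: [-3.07, 3.07], [-1.43, 2.12], [-1.02, 1.25], [-3.03, 1.67], [-3.05, -0], [-3.03, 3.03]. Speed limits (rad/s): [2.39, 2.39, 3.01, 3.14, 3.14, 3.14].

INTERFACE

Orientations are given as [roll, pitch, yaw] about the fixed x, y, z axes, in that order (R = Rz(yaw) Ry(pitch) Rx(roll)).
In Python, from station import arm, grab_frame, camera_params, spot_in gives the robot as it stands.
- The arm moves only by the shell command python3 -m jog 'ROWS' [FORCE]. ROWS is JSON, a list that holds one entry, the list of rows, each a list of 7 numbers: the shift along the tool's x, y, z in mm, then the turn, a rotation vector about the tool's x, y, z in rad, then the finger opening in mm, from 0 to 87.6. In form: [[[x, y, z, wx, wy, wz, fingers], ...]]. A call has 1 to 20 rows; each row is the pose to reach, as a shift and turn from the pose commanded when the call began, along the tool's axes at that moment; what a row does not reach only later rows make up. A row lasts 1/8 s, in which the tool goes at most 62.5 mm and 10.7 degrees, less where a joint would pass 70% of its speed; a pose out of reach is approached as far as the arm can. A call with a gripper value outside its range is refused whole. The fingers move at their own pace and stop on an object; FORCE is the grip in N (left out, the last holds). Time passes only in rows, so rows that repeat a pose let the fingers close. It gives the time, the measured TCP pose, the force, the opening and the grip force at its end, in the units of the state.
- arm.get_state(): the state, without advancing time (a new reading comes with each control period).
- grab_frame(name): name is "scene" or "top" or "wrist"; returns (picture, depth): 400x640x3 uint8, blue, green, red; 400x640 float32, m along the optical axis (not along the pixel's ray), 0 where there is no reading.
- camera_params(name): a dict with "mtx" (3x3 intrinsics, pixels), "k1" (the pictures are not rectified: a ray, as slopes to the right and down, at radius r is drawn at 1 + k1 r^2 times it, then the intrinsics apply), "R" (3x3) and "t" (3): a world point X has camera coordinates R X + t. Camera axes: x right, y down, z forward; pixel columns grow to the right and rows downward; lengths in m; the calibration is good to about 2 mm. A picture is of the moment at which its call begins: read the wrist's pose just before it. camera_params takes no time and is no camera call; for the wrist camera it gives the pose at the moment of the call.
- arm.job_done(): hands the job in; it is judged then, once.
Trained networks look in the newest picture that a camera, given by its name, has taken for a name from the list of things; names that differ only in an ending like _2 or _b are one class to them, and where a whole thing is asked for, a point or a joint stands for the part that bears it (a point fixed in the world has none). Each returns a list of dicts, best first, with "confidence" (0 to 1); they miss things now and then, are a little off and sometimes report something else, mostly with a low value. They report only what shows in the picture. A call takes as long as a camera call. They do not tell look-alikes from the thing itself.
- spot_in(query, camera): "uv" ([column, row] in pixels, amid what is visible of it).
The state is a dict: "t": time; "q": joint angles; "qd": joint speeds; "joint_efforts": joint torques, N m; "eef_pos": TCP position; "ee_rot": TCP orientation; "force": force on the tool from outside, world axes, zero at the start; "moment": the same for the moment, N m; "width": finger opening in m; "gripper_force": force on a finger pad.
Only numpy, scipy, OpenCV 4.12 (cv2) and the standard library are available. Lean on these libraries where they do the work, as an engineer would, in place of code of your own. Each camera call takes 0.05 s, during which the arm holds its last target. There are 200 camera calls.

## Working session

There is one attempt and no reset: what is moved stays moved. The work goes in short steps, Python scripts to look and compute and a shell command to move; the robot and the scene stay as the last step left them, time stands still between calls to the robot, and variables do not carry over. Pictures are saved under pics/ and viewed, at most 10 in all, crops included, and the job is handed in when it is done.

```bash
ls; mkdir -p pics
cat > h.py <<'E'
import numpy as np, cv2
from station import arm, grab_frame, camera_params, spot_in
def ray(c,p,uv):
    K=np.array(p["mtx"]);k=p["k1"]
    d=np.array([(uv[0]-K[0,2])/K[0,0],(uv[1]-K[1,2])/K[1,1]])
    u=d.copy()
    for _ in range(20): u=d/(1+k*(u@u))
    return np.array([u[0],u[1],1.])
def world(p,uv,depth):
    R=np.array(p["R"]);t=np.array(p["t"])
    return R.T@(ray(0,p,uv)*depth-t)
def onplane(p,uv,z):
    R=np.array(p["R"]);t=np.array(p["t"])
    o=-R.T@t;d=R.T@ray(0,p,uv);return o+d*(z-o[2])/d[2]
def proj(p,X):
    R=np.array(p["R"]);t=np.array(p["t"]);c=R@np.array(X)+t
    u=c[:2]/c[2];u=u*(1+p["k1"]*(u@u));K=np.array(p["mtx"])
    return K[:2,:2]@u+K[:2,2]
def dep(D,uv,r=2):
    u,v=int(round(uv[0])),int(round(uv[1]));a=D[max(v-r,0):v+r+1,max(u-r,0):u+r+1];a=a[a>0]
    return float(np.median(a)) if a.size else 0
E
cat > a.py <<'E'
from h import *
for c in ["top","scene"]:
    im,D=grab_frame(c);p=camera_params(c);cv2.imwrite(f"pics/{c}0.png",im);np.save(f"pics/{c}0.npy",D)
    for n in ["nest","adapter","stand","lever_pad","tray","tray_well"]:
        try:
            for s in spot_in(n,c)[:4]:
                d=dep(D,s["uv"]);print(c,n,np.round(s["uv"]),round(s["confidence"],2),np.round(world(p,s["uv"],d),3) if d else None)
        except Exception as e: print(n,e)
print(arm.get_state())
E
python3 a.py
```

```text
pics
top nest [394. 293.] 0.9 [ 0.346 -0.243  0.008]
top nest [453. 232.] 0.72 [ 0.492 -0.386  0.002]
top nest [384. 236.] 0.58 [ 0.483 -0.216  0.027]
top adapter [395. 235.] 0.51 [ 0.485 -0.242  0.026]
top stand [278. 185.] 0.67 [0.599 0.031 0.086]
top lever_pad [277. 220.] 0.74 [0.521 0.033 0.061]
top lever_pad [393. 237.] 0.34 [ 0.481 -0.237  0.025]
top tray [183. 217.] 0.61 [0.526 0.268 0.003]
top tray_well [184. 218.] 0.68 [0.524 0.264 0.003]
scene nest [237. 236.] 0.97 [ 0.509 -0.244  0.025]
scene nest [177. 263.] 0.7 [ 0.478 -0.386  0.012]
scene nest [203. 204.] 0.59 [ 0.346 -0.247  0.006]
scene adapter [234. 230.] 0.5 [ 0.487 -0.239  0.024]
scene stand [362. 204.] 0.74 [0.641 0.022 0.062]
scene stand [395. 158.] 0.29 [0.582 0.197 0.076]
scene lever_pad [324. 177.] 0.52 [0.459 0.062 0.003]
scene tray [396. 156.] 0.58 [0.578 0.205 0.075]
scene tray_well [392. 154.] 0.84 [0.568 0.204 0.074]
scene tray_well [429. 231.] 0.22 [0.8   0.078 0.06 ]
{'t': 0.7, 'q': array([ 1.41707371e+00,  3.58582746e-01,  1.19114665e-02, -5.15581597e-05,
       -1.22409963e+00, -2.88121526e-01]), 'qd': array([-0.00072138, -0.00123271, -0.00112064, -0.00061184, -0.00252974,
        0.00041868]), 'joint_efforts': array([ 3.88016169e-04, -5.82162952e+01,  2.93240368e+01,  7.00043947e+00,
        1.24049836e-02, -1.53186852e-05]), 'eef_pos': array([0.28861001, 0.61016067, 0.19576811]), 'ee_rot': array([-3.14158207e+00,  5.37135841e-05, -4.41861662e-01]), 'force': array([-0.44077611, -0.79820854, -0.2098517 ]), 'moment': array([-0.01080533, -0.00559907,  0.01294151]), 'gripper_force': 0.0, 'width': 0.08735644735533758}
```

View pics/top0.png

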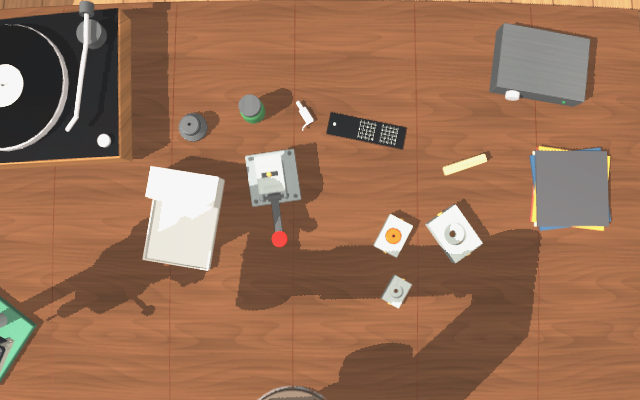

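View pics/scene0.png

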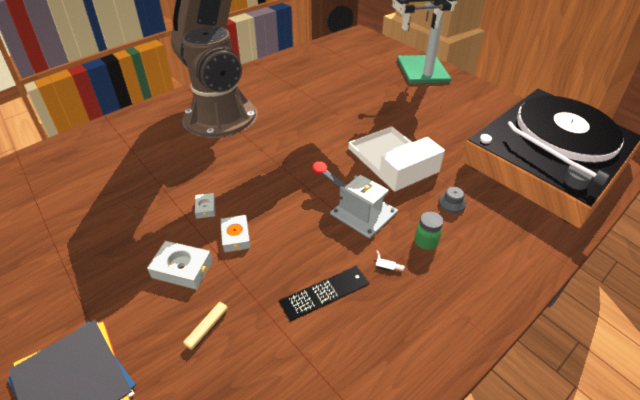

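Top view: three nest candidates. (393,236) holds the orange adapter, (454,234) is larger and empty, (397,291) is smaller and empty. The first fits. The stand is at (272,180), its pad at (279,239), the brass rod tip near (268,176), and the tray at (183,217). I'll measure these and confirm in a crop.

```bash
cat > b.py <<'E'
from h import *
im=cv2.imread("pics/top0.png");D=np.load("pics/top0.npy");p=camera_params("top")
hsv=cv2.cvtColor(im,cv2.COLOR_BGR2HSV)
vv,uu=np.mgrid[0:400,0:640]
# height map
R=np.array(p["R"]);t=np.array(p["t"])
W=np.zeros((400,640,3))
for v in range(130,310):
    for u in range(130,500):
        if D[v,u]>0: W[v,u]=world(p,(u,v),D[v,u])
np.save("pics/W.npy",W)
Z=W[...,2]
def rect(m,name,z):
    n,l,s,c=cv2.connectedComponentsWithStats(m.astype(np.uint8))
    i=1+np.argmax(s[1:,4]);vs,us=np.where(l==i)
    P=np.array([onplane(p,(u,v),z)[:2] for u,v in zip(us,vs)])*1000
    r=cv2.minAreaRect(P.astype(np.float32));print(name,"px",np.round(c[i]),"n",s[i,4],"mean",P.mean(0).round(1),"rect",np.round(r[0],1),np.round(r[1],1),round(r[2],1))
def win(u0,u1,v0,v1):
    m=np.zeros((400,640),bool);m[v0:v1,u0:u1]=1;return m
for nm,w in [("nest",win(365,425,205,265)),("big",win(422,490,200,270)),("small",win(375,420,270,315))]:
    print(nm,np.percentile(Z[w&(Z>.012)],[10,50,90]).round(3)); 
    rect(w&(hsv[...,1]<70)&(hsv[...,2]>100)|w&(hsv[...,0]<20)&(hsv[...,1]>200)&(hsv[...,2]>190),nm,.026)
    rect(w&(Z>.017),nm+"Z",.026)
w=win(235,310,140,215)
rect(w&(Z>.075),"table",.085)
rect(w&(Z>.004),"base",.01)
w=win(260,300,222,255)
m=w&((hsv[...,0]<6)|(hsv[...,0]>174))&(hsv[...,1]>180)&(hsv[...,2]>150)
print("padz",np.median(Z[m]));rect(m,"pad",.072)
w=win(135,230,155,280)
rect(w&(Z>.06),"housing",.075)
rect(w&(hsv[...,1]<70),"trayall",.02)
m=win(255,300,160,200)&(hsv[...,0]>18)&(hsv[...,0]<32)&(hsv[...,1]>120)
rect(m,"rod",.09)
a=cv2.resize(im[195:315,365:495],None,fx=4,fy=4,interpolation=cv2.INTER_CUBIC)[:480,:400+120]
b=cv2.resize(im[145:245,240:306],None,fx=4.2,fy=4.8,interpolation=cv2.INTER_CUBIC)
cv2.imwrite("pics/crop1.png",np.hstack([a,b]))
E
python3 b.py
```

```text
nest [0.023 0.027 0.029]
nest px [393. 235.] n 793 mean [ 485.1 -236.5] rect [ 485.  -236.7] [64.3 86.4] 62.3
nestZ px [393. 235.] n 934 mean [ 485.5 -237.4] rect [ 485.8 -237.4] [62.1 88.8] 62.3
big [0.015 0.035 0.038]
big px [454. 234.] n 1806 mean [ 489.3 -382.5] rect [ 489.4 -382.4] [118.8  89.6] 35.7
bigZ px [454. 233.] n 1427 mean [ 490.1 -383. ] rect [ 491.  -382.7] [121.7  86.2] 35.4
small [0.017 0.021 0.024]
small px [396. 291.] n 589 mean [ 354.1 -244.1] rect [ 354.3 -243.8] [51.1 65.9] 60.2
smallZ px [396. 291.] n 392 mean [ 354.  -244.9] rect [ 353.8 -245.1] [44.9 64.8] 60.2
table px [269. 174.] n 969 mean [623.   49.7] rect [617.9  49. ] [98.4 60.8] 8.5
base px [273. 178.] n 2658 mean [621.   49.3] rect [610.1  48.1] [154.1 125.2] 9.3
padz 0.07258412400744528
pad px [279. 239.] n 185 mean [477.7  27.7] rect [476.9  27. ] [31.7 34. ] 0.3
housing px [182. 188.] n 2257 mean [592.2 252.1] rect [588.8 253. ] [163.   81.9] 80.9
trayall px [182. 217.] n 6706 mean [526.3 265.4] rect [524.8 272.1] [186.  226.9] 81.2
rod px [270. 174.] n 4 mean [622.2  47.3] rect [622.3  47.7] [5. 2.] 27.0
```

View pics/crop1.png

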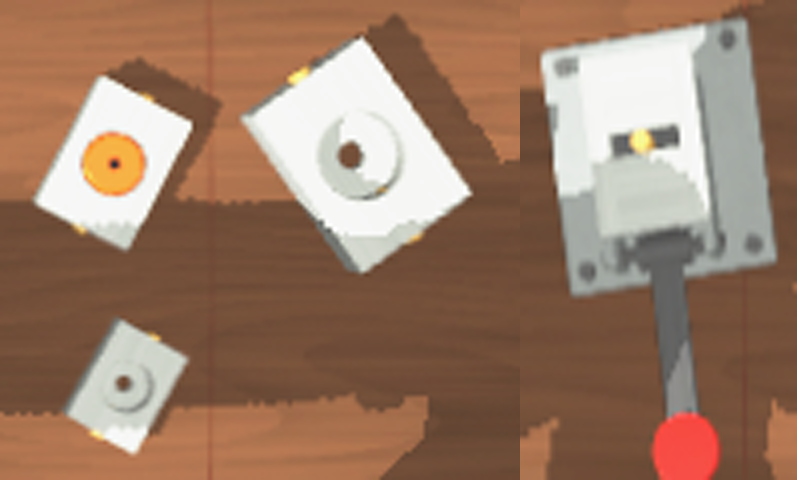

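The crop confirms it: the left block with the orange disc measures about 84x60, the right one about 119x88 and the lower one about 65x46. The rod shows as a brass spot in the dark slot, near the middle. Next I'll check where the wrist camera sits and work out the move over the stand.

```bash
cat >> h.py <<'E'
from scipy.spatial.transform import Rotation as Ro
def toolR(s): return Ro.from_euler("xyz",s["ee_rot"]).as_matrix()
def plan(target,yaw_deg):
    s=arm.get_state();R=toolR(s)
    d=R.T@(np.array(target)-s["eef_pos"])*1000
    R2=Ro.from_euler("xyz",[np.pi,0,np.radians(yaw_deg)]).as_matrix()
    w=Ro.from_matrix(R.T@R2).as_rotvec()
    print("at",np.round(s["eef_pos"],4),"rot",np.round(s["ee_rot"],3),"shift mm",d.round(1),"turn",w.round(4),"rows>=",round(max(np.linalg.norm(d)/62.5,np.degrees(np.linalg.norm(w))/10.7),1))
E
python3 - <<'E'
from h import *
p=camera_params("wrist");s=arm.get_state();R=toolR(s)
c=-np.array(p["R"]).T@np.array(p["t"])
print("cam in tool mm",(R.T@(c-s["eef_pos"])*1000).round(1),"axis",(R.T@np.array(p["R"])[2]).round(3),"camx",(R.T@np.array(p["R"])[0]).round(3)); print(p["mtx"],p["k1"])
pt=camera_params("top");print("rod top",onplane(pt,(268.6,174.2),.09).round(4))
plan([.60,.045,.24],8.7)
E
```

```text
cam in tool mm [  73.1    0.4 -188.9] axis [-0.271  0.001  0.963] camx [-0.     1.    -0.001]
[[347.76062314   0.         315.73179265]
 [  0.         347.76062314 199.20927185]
 [  0.           0.           1.        ]] -0.015883507443271022
rod top [0.6223 0.0511 0.09  ]
at [0.2886 0.6102 0.1958] rot [-3.142  0.    -0.442] shift mm [523.2 377.7 -44.3] turn [-0.      0.     -0.5937] rows>= 10.3
```

```bash
python3 -m jog '[[[22,16,0,0,0,-0.02,87],[65,46,0,0,0,-0.07,87],[115,81,0,0,0,-0.13,87],[165,117,0,0,0,-0.19,87],[215,153,-2,0,0,-0.24,87],[265,188,-4,0,0,-0.3,87],[315,224,-4,0,0,-0.36,87],[365,260,-4,0,0,-0.42,87],[415,295,-4,0,0,-0.48,87],[465,331,-4,0,0,-0.54,87],[505,355,-4,0,0,-0.58,87],[540,364,-4,0,0,-0.594,87],[543,364,-4,0,0,-0.594,87]]]'
cat > c.py <<'E'
from h import *
s=arm.get_state();p=camera_params("wrist");im,D=grab_frame("wrist");cv2.imwrite("pics/w1.png",im);np.save("pics/w1.npy",D)
print(s["eef_pos"].round(4),s["ee_rot"].round(4))
import pickle;pickle.dump((p,s["eef_pos"],toolR(s)),open("pics/w1.pkl","wb"))
E
python3 c.py
```

```text
t: 2.33
eef_pos: [0.6249, 0.0471, 0.1991]
ee_rot: [3.141, 0.001, 0.149]
force: [-0.2, 0.4, -0.6]
width: 0.087
gripper_force: 0.0
[0.6249 0.0471 0.1991] [3.1412e+00 7.0000e-04 1.4940e-01]
```

View pics/w1.png

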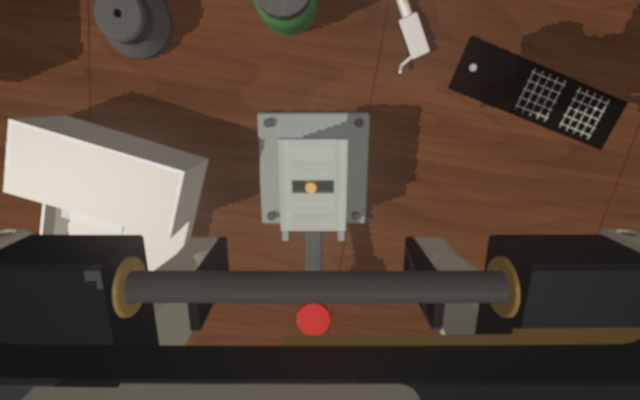

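Wrist view: the rod is at (311,188) inside the slot x 292–334, the table spans about x 279–348, y 139–232, and the red pad is at (313,319).

```bash
cat > d.py <<'E'
from h import *
import pickle
p,e,R=pickle.load(open("pics/w1.pkl","rb"));im=cv2.imread("pics/w1.png");D=np.load("pics/w1.npy")
hsv=cv2.cvtColor(im,cv2.COLOR_BGR2HSV)
def cen(m):
    v,u=np.where(m);return np.array([u.mean(),v.mean()]),len(u)
m=np.zeros((400,640),bool);m[180:196,292:334]=1
rod,n=cen(m&(hsv[...,1]>110)&(hsv[...,2]>100));X=onplane(p,rod,.09);print("rod",rod,n,X.round(4),"tool",(R.T@(X-e)*1000).round(1))
sl=m&(hsv[...,2]<80);v,u=np.where(sl);print("slot",u.min(),u.max(),v.min(),v.max())
m[:]=0;m[295:345,285:345]=1
pad,n=cen(m&((hsv[...,0]<6)|(hsv[...,0]>174))&(hsv[...,1]>150)&(hsv[...,2]>90));print("pad",pad,n,onplane(p,pad,.072).round(4))
# table by height
T=[]
for vv in range(130,240):
    for uu in range(255,375):
        if D[vv,uu]>0:
            w=world(p,(uu,vv),D[vv,uu])
            if .078<w[2]<.088: T.append(w)
T=np.array(T);print(len(T),np.median(T[:,2]))
r=cv2.minAreaRect((T[:,:2]*1000).astype(np.float32));print("table",r)
# base corners
B=[]
for vv in range(105,240):
    for uu in range(250,380):
        if D[vv,uu]>0:
            w=world(p,(uu,vv),D[vv,uu])
            if .006<w[2]<.014: B.append(w)
B=np.array(B);r=cv2.minAreaRect((B[:,:2]*1000).astype(np.float32));print("base",r,np.median(B[:,2]))
a=np.radians(8.6)
for a in [8,8.6,9.2]:
    g=np.radians(a); d=(onplane(p,rod,.09)-onplane(p,pad,.072))[:2]*1000; print(a,"rod-pad in stand axes",(np.array([[np.cos(g),np.sin(g)],[-np.sin(g),np.cos(g)]])@d).round(1))
# nest refined
im=cv2.imread("pics/top0.png");pt=camera_params("top")
for c in [(279,139),(348,139)]: print(onplane(p,c,.085).round(4))
plan([.487,-.236,.135],-27.7)
E
python3 d.py
```

```text
rod [310.53465347 186.48514851] 101 [0.6248 0.051  0.09  ] tool [  0.5  -3.9 109.1]
slot 294 331 182 189
pad [313.04555315 318.38069414] 922 [0.4802 0.0275 0.072 ]
5711 0.08504183905031483
table ((623.8619995117188, 49.259525299072266), (84.34770965576172, 60.047210693359375), 8.5806884765625)
base ((623.3950805664062, 49.192161560058594), (124.23819732666016, 120.20252227783203), 8.57070255279541) 0.00997154709583608
8 rod-pad in stand axes [146.4   3.2]
8.6 rod-pad in stand axes [146.5   1.7]
9.2 rod-pad in stand axes [1.465e+02 1.000e-01]
[0.6613 0.0839 0.085 ]
[0.6701 0.025  0.085 ]
at [0.6244 0.0479 0.1992] rot [3.141e+00 1.000e-03 1.500e-01] shift mm [-178.3  260.2   64.4] turn [4.000e-04 6.000e-04 6.335e-01] rows>= 5.1
```

```bash
python3 -m jog '[[[-15,22,0,0,0,0.05,87],[-50,73,5,0,0,0.17,87],[-86,125,20,0,0,0.3,87],[-121,177,35,0,0,0.42,87],[-155,228,50,0,0,0.55,87],[-175,257,60,0,0,0.62,87],[-180,261,64,0,0,0.6335,87],[-180,261,64,0,0,0.6335,87],[-180,261,64,0,0,0.6335,87]]]'
cat > e.py <<'E'
from h import *
import pickle
s=arm.get_state();p=camera_params("wrist");im,D=grab_frame("wrist");cv2.imwrite("pics/w2.png",im);np.save("pics/w2.npy",D)
e=s["eef_pos"];R=toolR(s);pickle.dump((p,e,R),open("pics/w2.pkl","wb"))
print(e.round(4),s["ee_rot"].round(4))
hsv=cv2.cvtColor(im,cv2.COLOR_BGR2HSV)
T=[]
for v in range(60,330):
    for u in range(200,440):
        if D[v,u]>0:
            w=world(p,(u,v),D[v,u])
            if .022<w[2]<.030 and np.hypot(*(w[:2]-[.4855,-.237]))<.065: T.append(w)
T=np.array(T);print(len(T),np.median(T[:,2]));r=cv2.minAreaRect((T[:,:2]*1000).astype(np.float32));print("nest",r)
m=(hsv[...,0]>5)&(hsv[...,0]<20)&(hsv[...,1]>200)&(hsv[...,2]>120);n,l,st,c=cv2.connectedComponentsWithStats(m.astype(np.uint8));i=1+np.argmax(st[1:,4])
X=onplane(p,c[i],.025);print("adapter",c[i],st[i,4],X.round(4),"tool",(R.T@(X-e)*1000).round(1))
plan([*X[:2],.006],-27.7)
E
python3 e.py
```

```text
t: 3.5
eef_pos: [0.4861, -0.2355, 0.1364]
ee_rot: [-3.141, -0.001, -0.48]
force: [0.4, -0.7, -0.1]
width: 0.0871
gripper_force: 0.0
[ 0.4861 -0.2355  0.1364] [-3.1412e+00 -1.2000e-03 -4.7970e-01]
6207 0.025786966114152616
nest ((484.93951416015625, -238.29049682617188), (60.13304138183594, 84.11851501464844), 62.30983352661133)Traceback (most recent call last):
  File "e.py", line 14, in <module>
    m=(hsv[...,0]>5)&(hsv[...,0]<20)&(hsv[...,1]>200)&(hsv[...,2]>120);n,l,st,c=cv2.connectedComponentsWithStats(m.astype(np.uint8));i=1+np.argmax(st[1:,4])
                                                                                                                                         ~~~~~~~~~^^^^^^^^^^
    return _wrapfunc(a, 'argmax', axis=axis, out=out, **kwds)
    return bound(*args, **kwds)
ValueError: attempt to get argmax of an empty sequence
```

View pics/w2.png

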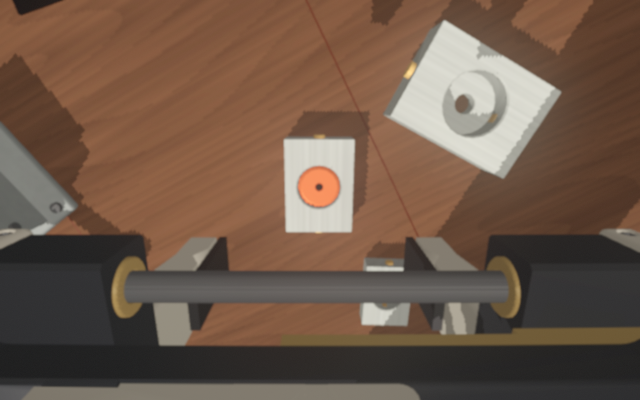

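Wrist view: the nest is at (319,187) with the orange adapter in it, 84x60 in size, squarely under the gripper. Going down to grip it.

Run:
```python
from h import *
plan([.4849,-.2383,.006],-27.69)
```

```text
at [ 0.4863 -0.2355  0.1363] rot [-3.141e+00 -1.000e-03 -4.800e-01] shift mm [ -0.    3.2 130.3] turn [-0.0004 -0.0011  0.0038] rows>= 2.1
```

```bash
python3 -m jog '[[[0,3.2,30,0,0,0.003,87],[0,3.2,75,0,0,0.003,87],[0,3.2,110,0,0,0.003,87],[0,3.2,127,0,0,0.003,87],[0,3.2,130,0,0,0.003,87],[0,3.2,130,0,0,0.003,70],[0,3.2,130,0,0,0.003,58],[0,3.2,130,0,0,0.003,56],[0,3.2,130,0,0,0.003,54],[0,3.2,130,0,0,0.003,54],[0,3.2,130,0,0,0.003,54]]]' 35
```

```text
t: 4.92
eef_pos: [0.484, -0.2392, 0.0058]
ee_rot: [-3.142, -0.0, -0.484]
force: [0.3, -0.6, 0.6]
width: 0.054
gripper_force: 0.0
```

Run:
```python
from h import *
s=arm.get_state();print(s["width"],s["gripper_force"],s["force"],s["moment"])
im,D=grab_frame("wrist");im2,_=grab_frame("scene")
cv2.imwrite("pics/w3.png",np.hstack([im[100:340,140:500],cv2.resize(im2[150:310,150:330],(270,240))]))
```

```text
0.05398520012348289 0.0 [ 0.3461668  -0.57440652  0.60478773] [ 0.04428137 -0.0344918  -0.00228482]
```

View pics/w3.png

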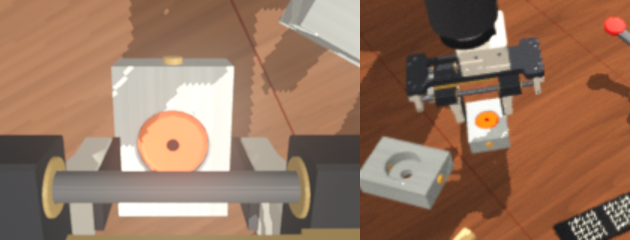

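The adapter and nest sit centred between the fingers (adapter at crop (173,144)), but no grip is reported. I'll close further and watch.

```bash
python3 -m jog '[[[0,0,0,0,0,0,50],[0,0,0,0,0,0,40],[0,0,0,0,0,0,40],[0,0,0,0,0,0,40],[0,0,0,0,0,0,40]]]' 35
```

```text
t: 5.65
eef_pos: [0.484, -0.2392, 0.0058]
ee_rot: [3.142, 0.0, -0.484]
force: [0.3, -0.2, -0.0]
width: 0.0399
gripper_force: 0.0
```

Run:
```python
from h import *
s=arm.get_state();p=camera_params("wrist");im,D=grab_frame("wrist");e=s["eef_pos"];R=toolR(s)
for uv in [(313,244),(300,170),(313,163),(240,235),(235,260),(250,250),(390,250),(400,270),(225,265),(405,260),(375,280),(300,310)]:
    d=dep(D,uv,1);print(uv,im[uv[1],uv[0]],(R.T@(world(p,uv,d)-e)*1000).round(1) if d else None)
T=[]
for v in range(100,330):
    for u in range(200,440):
        if D[v,u]>0:
            w=world(p,(u,v),D[v,u])
            if .022<w[2]<.030 : T.append(w)
T=np.array(T);print(len(T),np.median(T[:,2]));print("nest",cv2.minAreaRect((T[:,:2]*1000).astype(np.float32)))
im2,_=grab_frame("scene")
cv2.imwrite("pics/w4.png",np.hstack([cv2.resize(im[120:360,160:460],(400,320)),cv2.resize(im2[160:290,170:330],(394,320),interpolation=cv2.INTER_CUBIC)]))
```

```text
(313, 244) [ 86  97 144] [  1.   -0.9 -19.4]
(300, 170) [196 205 208] [ 40.7  -7.2 -20.8]
(313, 163) [141 201 236] [ 43.1  -0.9 -14.3]
(240, 235) [111 144 194] [ -3.8 -44.8   5.5]
(235, 260) [156 170 180] [ 11.4 -32.2 -60.2]
(250, 250) [157 171 183] [ 11.3 -27.9 -50.2]
(390, 250) [158 172 184] [ 10.9  32.8 -49.4]
(400, 270) [118 135 149] [  29.3   23.2 -103.8]
(225, 265) [101 151 179] [  33.4  -22.5 -108.9]
(405, 260) [ 90 128 154] [  34.3   23.2 -108. ]
(375, 280) [126 131 144] [  31.    14.9 -112.3]
(300, 310) [251 255 255] [-37.8  -8.2 -20.7]
12300 0.02568758997075665
nest ((489.383056640625, -257.8525390625), (91.12667846679688, 111.04696655273438), 62.03773880004883)
```

View pics/w4.png

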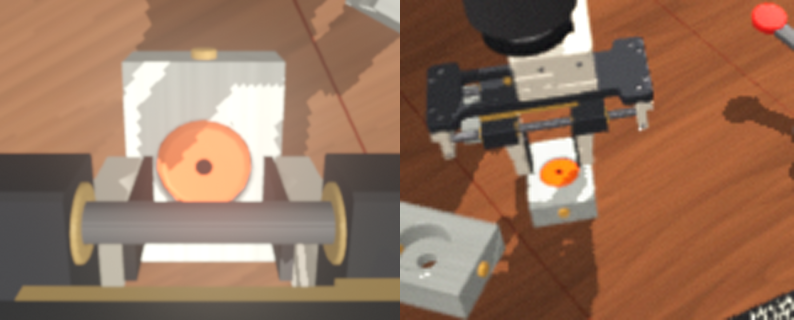

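Run:
```python
from h import *
s=arm.get_state();p=camera_params("wrist");im,D=grab_frame("wrist");e=s["eef_pos"];R=toolR(s)
for v in range(225,316,6):
    print(v,[ (lambda q:f"{q[0]:.0f},{q[1]:.0f},{q[2]:.0f}")(R.T@(world(p,(u,v),D[v,u])-e)*1000) if D[v,u]>0 else "-" for u in (258,264,270,276,282)])
print(s["q"].round(4))
ps=camera_params("scene");im2,D2=grab_frame("scene")
print("tcp in scene",proj(ps,e),"tip L/R",proj(ps,e+R@[0,.02,0]),proj(ps,e-R@[0,.02,0]), "tcp in wrist",proj(p,e))
```

```text
225 ['12,-29,-20', '12,-26,-21', '12,-23,-20', '12,-20,-20', '9,-18,-13']
231 ['9,-29,-21', '8,-26,-20', '9,-23,-20', '8,-20,-19', '8,-17,-18']
237 ['5,-30,-20', '5,-26,-21', '10,-22,-32', '5,-20,-19', '4,-17,-18']
243 ['11,-26,-43', '10,-23,-40', '10,-21,-38', '0,-21,-16', '2,-17,-20']
249 ['11,-25,-49', '10,-23,-46', '10,-20,-45', '-2,-21,-19', '-2,-17,-20']
255 ['9,-24,-51', '10,-22,-52', '8,-20,-48', '-5,-21,-20', '-6,-17,-19']
261 ['6,-25,-49', '10,-21,-58', '5,-20,-48', '-8,-21,-21', '-10,-18,-18']
267 ['10,-22,-63', '10,-20,-63', '3,-20,-50', '-12,-21,-20', '-12,-18,-20']
273 ['32,-14,-110', '32,-12,-111', '32,-11,-111', '32,-9,-111', '32,-8,-110']
279 ['31,-14,-112', '32,-12,-113', '31,-11,-112', '31,-9,-113', '31,-8,-113']
285 ['30,-14,-113', '31,-12,-114', '30,-11,-114', '31,-9,-115', '31,-8,-114']
291 ['29,-14,-114', '29,-12,-115', '29,-11,-115', '29,-9,-115', '29,-8,-114']
297 ['28,-13,-115', '28,-12,-115', '27,-11,-114', '27,-9,-114', '28,-8,-115']
303 ['25,-14,-113', '25,-12,-113', '25,-11,-112', '25,-10,-112', '25,-8,-114']
309 ['-0,-21,-77', '-5,-20,-70', '-37,-25,-20', '-38,-22,-20', '-37,-18,-21']
315 ['-3,-21,-77', '-7,-20,-71', '-59,-29,6', '-59,-25,6', '-59,-21,6']
[-0.0958  0.342  -0.5168 -0.     -0.7121  1.1822]
tcp in scene [234.35999214 234.50718548] tip L/R [225.91984812 235.81807449] [242.77319068 233.19861274] tcp in wrist [314.83924921 232.442629  ]
```

Depth is consistent with the fingertips ending above the nest's top face. I'll open, rise and look for the tips themselves.

```bash
python3 -m jog '[[[0,0,0,0,0,0,60],[0,0,0,0,0,0,80],[0,0,0,0,0,0,87],[0,0,-30,0,0,0,87],[0,0,-70,0,0,0,87],[0,0,-90,0,0,0,60],[0,0,-90,0,0,0,40],[0,0,-90,0,0,0,40],[0,0,-90,0,0,0,40]]]'
cat > f.py <<'E'
from h import *
s=arm.get_state();p=camera_params("wrist");im,D=grab_frame("wrist");e=s["eef_pos"];R=toolR(s)
cv2.imwrite("pics/w5.png",im[120:360,160:460])
P=[]
for v in range(180,330):
    for u in range(200,440):
        if D[v,u]>0:
            q=R.T@(world(p,(u,v),D[v,u])-e)*1000
            if q[2]<25: P.append((*q,u,v))
P=np.array(P)
for y0 in [(-26,-18),(18,26)]:
    S=P[(P[:,1]>y0[0])&(P[:,1]<y0[1])&(np.abs(P[:,0])<15)]
    for i in np.argsort(-S[:,2])[:6]: print(S[i].round(1))
print(s["eef_pos"],s["width"])
E
python3 f.py
```

```text
t: 6.98
eef_pos: [0.4833, -0.239, 0.0947]
ee_rot: [3.141, 0.002, -0.484]
force: [-0.7, 0.4, -0.5]
width: 0.0526
gripper_force: 0.0
[  9.2 -26.  -32.4 261.  239. ]
[-2.00e-01 -2.58e+01 -3.26e+01  2.62e+02  2.57e+02]
[  7.8 -26.  -32.8 261.  242. ]
[  8.3 -25.9 -32.8 261.  241. ]
[  2.7 -26.  -34.3 261.  253. ]
[  0.8 -26.  -34.8 261.  257. ]
[ 0.48328634 -0.23903972  0.09473974] 0.05257968960597054
```

View pics/w5.png

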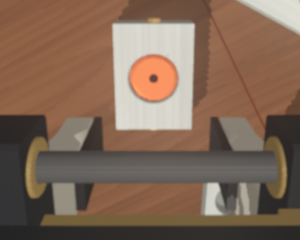

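The tips end about 32 mm short of the reported TCP. I'll check whether that depends on the opening, using the earlier depth at 87 mm and a fresh reading nearly shut.

```bash
python3 -m jog '[[[0,0,0,0,0,0,38],[0,0,0,0,0,0,38],[0,0,0,0,0,0,38]]]' | tail -2
cat > g.py <<'E'
from h import *
import pickle
def tips(p,e,R,D,w,tag):
    P=[]
    for v in range(180,335):
        for u in range(150,480):
            if D[v,u]>0:
                q=R.T@(world(p,(u,v),D[v,u])-e)*1000
                if q[2]<10: P.append((*q,u,v))
    P=np.array(P)
    for sg in (-1,1):
        S=P[(sg*P[:,1]>w/2-4)&(sg*P[:,1]<w/2+25)&(np.abs(P[:,0])<15)]
        S=S[np.argsort(-S[:,2])[:8]];print(tag,sg,len(S),"max z",S[:,2].round(0),"x",S[:,0].round(0),"y",S[:,1].round(0))
for k in ("w1","w2"):
    p,e,R=pickle.load(open(f"pics/{k}.pkl","rb"));tips(p,e,R,np.load(f"pics/{k}.npy"),87,k)
s=arm.get_state();p=camera_params("wrist");im,D=grab_frame("wrist");tips(p,s["eef_pos"],toolR(s),D,s["width"]*1000,f"now {s['width']:.3f}")
E
python3 g.py
```

```text
width: 0.038
gripper_force: 0.0
w1 -1 8 max z [-30. -30. -30. -31. -31. -31. -31. -31.] x [ 9. -6.  1.  9. -8.  1. -7.  9.] y [-47. -43. -43. -46. -44. -43. -43. -44.]
w1 1 8 max z [-30. -30. -30. -31. -31. -31. -31. -31.] x [ 8.  9. -6.  7. -1.  1.  1.  9.] y [44. 46. 44. 44. 44. 44. 44. 46.]
w2 -1 8 max z [-30. -30. -30. -30. -31. -31. -31. -31.] x [ 9.  8.  9. -6.  9. 10.  2. -6.] y [-43. -43. -47. -43. -44. -45. -43. -43.]
w2 1 8 max z [-30. -30. -30. -30. -30. -30. -31. -31.] x [ 7.  8.  9. -8. -7. -6.  2.  1.] y [44. 44. 48. 44. 44. 44. 44. 44.]
now 0.038 -1 8 max z [-30. -30. -31. -31. -31. -31. -31. -31.] x [-6. -5. -5. 10. 10. 10. -8.  8.] y [-19. -19. -19. -22. -22. -20. -19. -19.]
now 0.038 1 8 max z [-30. -30. -30. -31. -31. -31. -31. -31.] x [-6.  9. -6.  9.  9. 10. 10. -5.] y [20. 21. 20. 21. 22. 23. 20. 20.]
```

The tips sit a constant 30 mm behind the reported TCP at every opening, and laterally they are right. From here on I'll take true tip = reported TCP − 30 mm along tool z, and go down with the TCP at z ≈ −0.024, checking the force.

Run:
```python
from h import *
plan([.4849,-.2383,-.024],-27.69)
```

```text
at [ 0.484  -0.2392  0.0957] rot [ 3.142  0.    -0.484] shift mm [  0.4  -1.2 119.7] turn [ 0.0001  0.0001 -0.001 ] rows>= 1.9
```

```bash
python3 -m jog '[[[0.4,-1.2,0,0,0,0,60],[0.4,-1.2,0,0,0,0,87],[0.4,-1.2,20,0,0,0,87],[0.4,-1.2,55,0,0,0,87],[0.4,-1.2,85,0,0,0,87],[0.4,-1.2,103,0,0,0,87],[0.4,-1.2,112,0,0,0,87],[0.4,-1.2,117,0,0,0,87],[0.4,-1.2,119,0,0,0,87],[0.4,-1.2,119,0,0,0,87]]]'
```

```text
t: 8.7
eef_pos: [0.4853, -0.2383, -0.0228]
ee_rot: [-3.141, -0.001, -0.484]
force: [0.8, 0.2, -0.7]
width: 0.0872
gripper_force: 0.0
```

```bash
python3 -m jog '[[[0,0,0,0,0,0,75],[0,0,0,0,0,0,65],[0,0,0,0,0,0,60],[0,0,0,0,0,0,57],[0,0,0,0,0,0,54],[0,0,0,0,0,0,52],[0,0,0,0,0,0,52]]]' 45; python3 g.py | tail -2
```

```text
t: 9.57
eef_pos: [0.4851, -0.2382, -0.0231]
ee_rot: [-3.141, -0.0, -0.484]
force: [0.8, 3.4, 1.8]
width: 0.0594
gripper_force: 45.0
now 0.059 -1 8 max z [-21. -21. -22. -22. -22. -22. -22. -22.] x [ 9. 10. 15.  8.  2.  8.  8. 13.] y [-39. -45. -51. -47. -54. -54. -37. -46.]
now 0.059 1 8 max z [-21. -21. -21. -21. -22. -22. -22. -22.] x [13. 14.  8.  4. 10.  8. 15.  8.] y [44. 41. 47. 52. 44. 45. 48. 52.]
```

Gripped: 59.4 mm opening at 45 N. I'll lift and carry the nest over the rod at stand y ≈ +1.6.

```bash
python3 -m jog '[[[0,0,-6,0,0,0,50],[0,0,-30,0,0,0,50],[0,0,-70,0,0,0,50],[0,0,-110,0,0,0,50],[0,-10,-132,0,0,-0.02,50],[-1,-40,-138,0,0,-0.08,50],[-3,-80,-138,0,0,-0.16,50],[-5,-125,-138,0,0,-0.25,50],[-6,-170,-138,0,0,-0.34,50],[-8,-215,-138,0,0,-0.43,50],[-10,-258,-138,0,0,-0.52,50],[-11,-292,-138,0,0,-0.59,50],[-12,-312,-138,0,0,-0.62,50],[-12,-319,-138,0,0,-0.633,50],[-12,-320.3,-138,0,0,-0.633,50],[-12,-320.3,-138,0,0,-0.633,50]]]'
cat > k.py <<'E'
from h import *
s=arm.get_state();p=camera_params("wrist");im,D=grab_frame("wrist");e=s["eef_pos"];R=toolR(s)
zt=e[2]+.0231+.026
P=[]
for v in range(140,330):
    for u in range(230,400):
        if D[v,u]>0:
            w=world(p,(u,v),D[v,u])
            if abs(w[2]-zt)<.006: P.append(R.T@(w-e)*1000)
P=np.array(P);print(len(P),"x range",np.percentile(P[:,0],[0.5,99.5]).round(1),"y",np.percentile(P[:,1],[.5,99.5]).round(1),"z",np.median(P[:,2]))
plan([.6236,.0509,.074],8.58)
E
python3 k.py
```

```text
t: 11.62
eef_pos: [0.6228, 0.0498, 0.1146]
ee_rot: [3.141, 0.001, 0.147]
force: [0.5, 0.3, -8.1]
width: 0.0597
gripper_force: 45.0
16999 x range [-29.7  41.8] y [-35.2  35.1] z -48.85149053270852
at [0.6229 0.0498 0.1147] rot [3.142e+00 1.000e-03 1.470e-01] shift mm [ 0.9 -0.9 40.7] turn [ 0.0001  0.0006 -0.0024] rows>= 0.7
```

```bash
python3 -m jog '[[[0.9,-0.9,10,0,0,-0.0025,50],[0.9,-0.9,25,0,0,-0.0025,50],[0.9,-0.9,36,0,0,-0.0025,50],[0.9,-0.9,40,0,0,-0.0025,50],[0.9,-0.9,40.7,0,0,-0.0025,50],[0.9,-0.9,40.7,0,0,-0.0025,50],[0.9,-0.9,40.7,0,0,-0.0025,50]]]'
python3 - <<'E'
from h import *
plan([.6236,.0509,.074],8.58)
E
```

```text
t: 12.55
eef_pos: [0.6245, 0.0519, 0.0746]
ee_rot: [-3.141, -0.001, 0.151]
force: [-0.8, 0.1, -9.3]
width: 0.0599
gripper_force: 45.0
at [0.6245 0.0519 0.0746] rot [-3.141e+00 -1.000e-03  1.510e-01] shift mm [-1.1  0.8  0.6] turn [-0.0001 -0.0009  0.0015] rows>= 0.0
```

```bash
python3 -m jog '[[[-0.7,0.6,2,0,0,0,50],[-0.7,0.6,4,0,0,0,50],[-0.7,0.6,6,0,0,0,50],[-0.7,0.6,7,0,0,0,50],[-0.7,0.6,7.5,0,0,0,50],[-0.7,0.6,8,0,0,0,50],[-0.7,0.6,8.5,0,0,0,50],[-0.7,0.6,9,0,0,0,50]]]'
python3 - <<'E'
from h import *
plan([.6236,.0509,.0619],8.58)
E
```

```text
t: 13.55
eef_pos: [0.6236, 0.0511, 0.0651]
ee_rot: [-3.142, -0.0, 0.151]
force: [0.9, -0.2, -9.7]
width: 0.0597
gripper_force: 45.0
at [0.6236 0.0511 0.0651] rot [-3.142 -0.     0.151] shift mm [-0.   0.2  3.2] turn [-0.     -0.0001  0.0014] rows>= 0.1
```

```bash
python3 -m jog '[[[0,0.2,0.5,0,0,0,50],[0,0.2,1,0,0,0,50],[0,0.2,1.5,0,0,0,50],[0,0.2,2,0,0,0,50],[0,0.2,2.5,0,0,0,50],[0,0.2,2.5,0,0,0,50]]]'
```

```text
t: 14.3
eef_pos: [0.6236, 0.0509, 0.0625]
ee_rot: [3.142, 0.0, 0.151]
force: [0.5, 1.0, -9.1]
width: 0.0599
gripper_force: 45.0
```

```bash
python3 -m jog '[[[0,0,0.4,0,0,0,50],[0,0,0.8,0,0,0,50],[0,0,1.2,0,0,0,50],[0,0,1.2,0,0,0,50]]]'
```

```text
t: 14.8
eef_pos: [0.6237, 0.0509, 0.0619]
ee_rot: [3.142, -0.0, 0.151]
force: [-3.1, 0.1, -0.3]
width: 0.0596
gripper_force: 45.0
```

The force dropped from −9 to 0 N and the underside is at exactly 85 mm, so the nest is seated on the table with the rod in its hole. I'll release it, rise, shut the fingers and go above the pad.

```bash
python3 -m jog '[[[0,0,0,0,0,0,61],[0,0,0,0,0,0,64],[0,0,0,0,0,0,72],[0,0,0,0,0,0,84],[0,0,0,0,0,0,87],[0,0,-4,0,0,0,87],[0,0,-20,0,0,0,87],[0,0,-45,0,0,0,80],[-10,0,-55,0,0,0,60],[-45,0,-55,0,0,0,40],[-90,1,-50,0,0,0,20],[-128,1.6,-40,0,0,0,0],[-145,1.6,-20,0,0,0,0],[-148,1.6,-5,0,0,0,0],[-148,1.6,5,0,0,0,0],[-148,1.6,7,0,0,0,0],[-148,1.6,7,0,0,0,0]]]' 10
python3 - <<'E'
from h import *
s=arm.get_state();p=camera_params("wrist");im,D=grab_frame("wrist");e=s["eef_pos"];R=toolR(s)
cv2.imwrite("pics/w6.png",im)
T=[]
for v in range(0,240):
    for u in range(200,440):
        if D[v,u]>0:
            w=world(p,(u,v),D[v,u])
            if .107<w[2]<.115: T.append(w)
T=np.array(T);print(len(T),np.median(T[:,2]),cv2.minAreaRect((T[:,:2]*1000).astype(np.float32)))
# plane tilt
A=np.c_[T[:,:2]-T[:,:2].mean(0),np.ones(len(T))];print("tilt",np.linalg.lstsq(A,T[:,2],rcond=None)[0])
g=np.radians(8.58);t=np.array([.6239,.04926])+np.array([np.cos(g),np.sin(g)])*-.148
plan([*t,.044],8.58)
E
```

```text
t: 16.92
eef_pos: [0.4779, 0.0271, 0.0545]
ee_rot: [3.142, -0.0, 0.151]
force: [0.2, 0.9, -0.2]
width: 0.0007
gripper_force: 0.0
1222 0.11049343302865414 ((582.3385620117188, 44.149559020996094), (2.1800074577331543, 60.05784606933594), 8.535741806030273)
tilt [1.04887144 0.15900659 0.11014334]
at [0.478  0.0271 0.0547] rot [-3.142 -0.     0.151] shift mm [-0.4 -0.1 10.7] turn [-0.     -0.0004  0.0015] rows>= 0.2
```

View pics/w6.png

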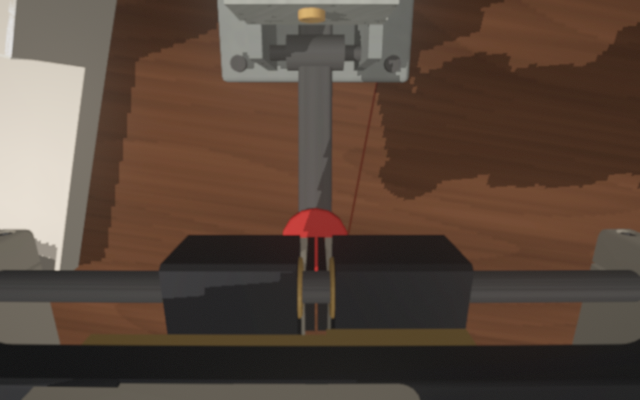

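The shut fingers are centred over the red pad (314,222), and the nest's front edge lies on the table's edge at z 0.1105. Easing down 1 mm per row.

```bash
python3 -m jog '[[[0,0,2,0,0,0,0],[0,0,4,0,0,0,0],[0,0,6,0,0,0,0],[0,0,7,0,0,0,0],[0,0,8,0,0,0,0],[0,0,8.7,0,0,0,0],[0,0,9.4,0,0,0,0],[0,0,10.1,0,0,0,0],[0,0,10.8,0,0,0,0],[0,0,11.5,0,0,0,0],[0,0,12.2,0,0,0,0],[0,0,12.9,0,0,0,0],[0,0,13.6,0,0,0,0],[0,0,14.3,0,0,0,0],[0,0,15,0,0,0,0]]]'
```

```text
t: 18.85
eef_pos: [0.4775, 0.027, 0.0393]
ee_rot: [3.142, 0.0, 0.151]
force: [-1.0, 0.8, 1.8]
width: 0.0005
gripper_force: 0.8
```

```bash
python3 -m jog '[[[0,0,0.8,0,0,0,0],[0,0,1.6,0,0,0,0],[0,0,2.4,0,0,0,0],[0,0,3.2,0,0,0,0],[0,0,4,0,0,0,0],[0,0,4.8,0,0,0,0],[0,0,5.6,0,0,0,0],[0,0,6.4,0,0,0,0],[0,0,7.2,0,0,0,0],[0,0,8,0,0,0,0],[0,0,8.8,0,0,0,0],[0,0,9.6,0,0,0,0],[0,0,10.4,0,0,0,0],[0,0,11.2,0,0,0,0],[0,0,12,0,0,0,0],[0,0,12.8,0,0,0,0]]]'
```

```text
t: 20.85
eef_pos: [0.4775, 0.027, 0.0265]
ee_rot: [3.142, 0.0, 0.151]
force: [-2.9, -0.6, 2.7]
width: 0.0003
gripper_force: 1.7
```

```bash
python3 -m jog '[[[0,0,0.8,0,0,0,0],[0,0,1.6,0,0,0,0],[0,0,2.4,0,0,0,0],[0,0,3.2,0,0,0,0],[0,0,4,0,0,0,0],[0,0,4.8,0,0,0,0],[0,0,5.6,0,0,0,0],[0,0,6.4,0,0,0,0],[0,0,7.2,0,0,0,0],[0,0,8,0,0,0,0],[0,0,8.8,0,0,0,0],[0,0,9.6,0,0,0,0],[0,0,10.4,0,0,0,0],[0,0,11.2,0,0,0,0],[0,0,12,0,0,0,0],[0,0,12.8,0,0,0,0]]]'
```

```text
t: 22.85
eef_pos: [0.4778, 0.0271, 0.0138]
ee_rot: [-3.142, -0.0, 0.151]
force: [-1.0, 0.1, 2.9]
width: 0.0004
gripper_force: 1.2
```

```bash
python3 -m jog '[[[0,0,0.8,0,0,0,0],[0,0,1.6,0,0,0,0],[0,0,2.4,0,0,0,0],[0,0,3.2,0,0,0,0],[0,0,4,0,0,0,0],[0,0,4.7,0,0,0,0],[0,0,5.4,0,0,0,0],[0,0,6.1,0,0,0,0],[0,0,6.8,0,0,0,0],[0,0,7.2,0,0,0,0],[0,0,7.2,0,0,0,0]]]'
python3 - <<'E'
from h import *
ps=camera_params("top");im,D=grab_frame("top")
g=[]
for v in range(155,195):
    for u in range(245,300):
        if D[v,u]>0:
            w=world(ps,(u,v),D[v,u])
            if w[2]>.114: g.append(w)
g=np.array(g);print(len(g),g.mean(0) if len(g) else "", np.median(g[:,2]) if len(g) else "")
print(proj(ps,[.6237,.0509,.12]), im[int(proj(ps,[.6237,.0509,.12])[1]),int(proj(ps,[.6237,.0509,.12])[0])])
E
```

```text
t: 24.22
eef_pos: [0.4776, 0.0271, 0.0066]
ee_rot: [-3.142, -0.0, 0.151]
force: [0.9, 0.4, 2.4]
width: 0.0003
gripper_force: 0.8
327 [0.62309235 0.05058932 0.12140141] 0.12290637989917133
[267.26916866 172.13757491] [55 54 54]
```

The adapter top is now at z ≈ 0.123, lifted about 13 mm. I'll leave the pad gently and go above the adapter to look.

```bash
python3 -m jog '[[[0,0,-2,0,0,0,0],[0,0,-6,0,0,0,0],[0,0,-25,0,0,0,0],[0,0,-65,0,0,0,0],[3,0,-115,0,0,0,10],[25,0,-160,0,0,0,30],[65,0,-190,0,0,0,50],[110,-1,-200,0,0,0,60],[138,-1.6,-200,0,0,0,60],[147,-1.6,-200,0,0,0,60],[148,-1.6,-200,0,0,0,60],[148,-1.6,-200,0,0,0,60]]]'
cat > m.py <<'E'
from h import *
s=arm.get_state();p=camera_params("wrist");im,D=grab_frame("wrist");e=s["eef_pos"];R=toolR(s)
cv2.imwrite("pics/w7.png",im)
A=[];N=[]
for v in range(100,260):
    for u in range(240,400):
        if D[v,u]>0:
            w=world(p,(u,v),D[v,u])
            if np.hypot(*(w[:2]-[.6237,.0509]))<.06:
                if .118<w[2]<.130: A.append(w)
                elif .106<w[2]<.115: N.append(w)
A=np.array(A);N=np.array(N)
print("adapter",len(A),cv2.minEnclosingCircle((A[:,:2]*1000).astype(np.float32)),A.mean(0).round(4),np.median(A[:,2]))
for Q in (A,N): print("tilt",np.linalg.lstsq(np.c_[Q[:,:2]-Q[:,:2].mean(0),np.ones(len(Q))],Q[:,2],rcond=None)[0].round(4))
print("nest",len(N),cv2.minAreaRect((N[:,:2]*1000).astype(np.float32)))
x,y=cv2.minEnclosingCircle((A[:,:2]*1000).astype(np.float32))[0]
plan([x/1000,y/1000,.0825],8.58)
E
python3 m.py
```

```text
t: 25.78
eef_pos: [0.6227, 0.0507, 0.2067]
ee_rot: [-3.142, 0.0, 0.151]
force: [0.1, 0.5, -0.1]
width: 0.0599
gripper_force: 0.0
adapter 1619 ((623.768798828125, 50.492313385009766), 18.930681228637695) [0.6246 0.0507 0.123 ] 0.12305742121415755
tilt [-0.0143 -0.0013  0.123 ]
tilt [-0.002  -0.0019  0.111 ]
nest 5230 ((623.568603515625, 50.42033004760742), (89.1378402709961, 60.236236572265625), 8.64491081237793)
at [0.6228 0.0507 0.2068] rot [-3.141 -0.     0.151] shift mm [  1.    0.4 124.3] turn [-0.0001 -0.      0.0015] rows>= 2.0
```

View pics/w7.png

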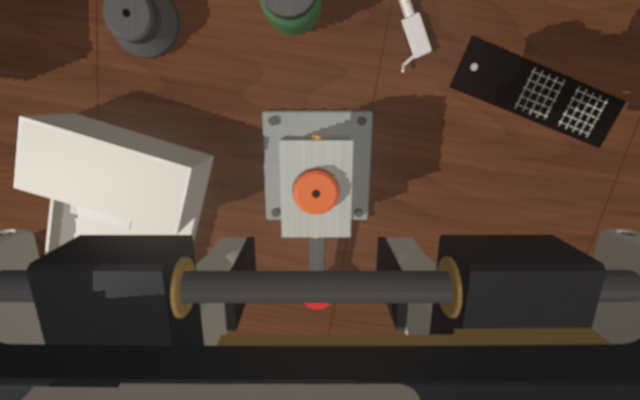

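The adapter stands out of the nest at (316,192), level, with the nest flat on the table. Going down to grip it.

```bash
python3 -m jog '[[[1,0.4,20,0,0,0,60],[1,0.4,60,0,0,0,60],[1,0.4,95,0,0,0,60],[1,0.4,112,0,0,0,60],[1,0.4,120,0,0,0,60],[1,0.4,123,0,0,0,60],[1,0.4,124,0,0,0,60],[1,0.4,124,0,0,0,60],[1,0.4,124,0,0,0,50],[1,0.4,124,0,0,0,44],[1,0.4,124,0,0,0,41],[1,0.4,124,0,0,0,38],[1,0.4,124,0,0,0,35],[1,0.4,124,0,0,0,34],[1,0.4,124,0,0,0,34]]]' 15
```

```text
t: 27.7
eef_pos: [0.6247, 0.0507, 0.0826]
ee_rot: [-3.142, -0.0, 0.151]
force: [-0.3, 0.6, 0.4]
width: 0.0367
gripper_force: 15.0
```

```bash
python3 -m jog '[[[0,0,-1,0,0,0,34],[0,0,-3,0,0,0,34],[0,0,-8,0,0,0,34],[0,0,-20,0,0,0,34],[0,0,-40,0,0,0,34],[0,0,-60,0,0,0,34],[0,0,-70,0,0,0,34],[0,0,-70,0,0,0,34]]]'
python3 - <<'E'
from h import *
s=arm.get_state();p=camera_params("wrist");im,D=grab_frame("wrist");e=s["eef_pos"];R=toolR(s)
hsv=cv2.cvtColor(im,cv2.COLOR_BGR2HSV)
A=[]
for v in range(150,300):
    for u in range(250,380):
        if D[v,u]>0 and hsv[v,u,0]<18 and hsv[v,u,1]>130:
            q=R.T@(world(p,(u,v),D[v,u])-e)*1000
            if -60<q[2]<-10: A.append(q)
A=np.array(A);print(len(A))
if len(A):
    T=A[A[:,2]<np.percentile(A[:,2],70)]
    print("z pct",np.percentile(A[:,2],[2,25,50,75,98]).round(1),"x",A[:,0].min(),A[:,0].max(),"y",A[:,1].min(),A[:,1].max())
    Q=A[np.abs(A[:,2]-np.median(A[:,2]))<3];print("tilt",np.linalg.lstsq(np.c_[Q[:,:2],np.ones(len(Q))],Q[:,2],rcond=None)[0].round(3))
# tray from top camera
pt=camera_params("top");im,D=grab_frame("top");W=[]
for v in range(150,285):
    for u in range(125,240):
        if D[v,u]>0:W.append(world(pt,(u,v),D[v,u]))
W=np.array(W)
H=W[(W[:,2]>.070)&(W[:,2]<.08)];print("housing",cv2.minAreaRect((H[:,:2]*1000).astype(np.float32)),np.median(H[:,2]))
H=W[(W[:,2]>.015)&(W[:,2]<.026)&(W[:,0]<.5)];print("rim",len(H),cv2.minAreaRect((H[:,:2]*1000).astype(np.float32)))
E
```

```text
t: 28.7
eef_pos: [0.6251, 0.0508, 0.1536]
ee_rot: [-3.141, -0.002, 0.151]
force: [-0.1, -0.1, -0.7]
width: 0.0368
gripper_force: 15.0
3280
z pct [-41.7 -40.8 -40.3 -39.4 -30.1] x -5.281524556403884 18.322912885377455 y -18.21313073533706 19.04069224250234
tilt [  0.045  -0.    -40.575]
housing ((574.7091674804688, 227.81210327148438), (50.715599060058594, 107.18180847167969), 1.8792685270309448) 0.0755233671973414
rim 234 ((461.03955078125, 273.1644287109375), (162.9290771484375, 98.90093994140625), 81.49649810791016)
```

The adapter is held level: its top is at −40.6 in tool z, so its underside is 25.6 mm above the reported TCP. The tray rim gives yaw ≈ −8.5°, well centre ≈ (0.486, 0.269). I'll place slightly forward of it at (0.476, 0.271).

```bash
python3 -m jog '[[[-5,-10,0,0,0,0.01,34],[-17,-35,0,0,0,0.04,34],[-34,-72,0,0,0,0.09,34],[-54,-113,0,0,0,0.14,34],[-74,-155,0,0,0,0.19,34],[-93,-196,0,0,0,0.24,34],[-107,-226,5,0,0,0.28,34],[-113,-238,15,0,0,0.298,34],[-114,-240,30,0,0,0.298,34],[-114,-240,40,0,0,0.298,34],[-114,-240,40,0,0,0.298,34]]]'
python3 - <<'E'
from h import *
s=arm.get_state();p=camera_params("wrist");im,D=grab_frame("wrist")
W=[]
for v in range(0,400,2):
    for u in range(0,640,2):
        if D[v,u]>0:
            w=world(p,(u,v),D[v,u]); 
            if w[2]<.085: W.append(w)
W=np.array(W);g=np.radians(-8.5);C=np.array([.5209,.2642])
L=(W[:,:2]-C)@np.array([[np.cos(g),-np.sin(g)],[np.sin(g),np.cos(g)]])*1000
for x in range(-120,60,10):
    m=(abs(L[:,0]-x)<5)&(abs(L[:,1])<50);print(x,m.sum(),np.percentile(W[m,2]*1000,[5,50,95]).round(0) if m.sum() else "")
m=(abs(L[:,0]+45)<20)
for y in range(-100,101,10):
    k=m&(abs(L[:,1]-y)<5);print("y",y,np.percentile(W[k,2]*1000,[50]).round(0) if k.sum() else "")
plan([.476,.271,-.0206],-8.5)
E
```

```text
t: 30.18
eef_pos: [0.4755, 0.2696, 0.1113]
ee_rot: [3.139, 0.001, -0.147]
force: [0.5, -0.3, -0.5]
width: 0.0366
gripper_force: 15.0
-120 0 
-110 0 
-100 8 [3. 3. 4.]
-90 100 [2. 3. 4.]
-80 169 [2. 3. 4.]
-70 275 [2. 3. 4.]
-60 331 [2. 3. 4.]
-50 282 [2. 3. 4.]
-40 344 [2. 3. 4.]
-30 308 [2. 3. 4.]
-20 329 [2. 3. 4.]
-10 350 [2. 3. 4.]
0 355 [2. 3. 4.]
10 360 [2. 3. 4.]
20 360 [2. 3. 4.]
30 468 [ 2. 65. 67.]
40 684 [ 8. 70. 76.]
50 727 [74. 75. 76.]
y -100 [0.]
y -90 [0.]
y -80 [15.]
y -70 [3.]
y -60 [3.]
y -50 [3.]
y -40 [3.]
y -30 [3.]
y -20 [3.]
y -10 [3.]
y 0 [3.]
y 10 [3.]
y 20 [3.]
y 30 [3.]
y 40 [3.]
y 50 [3.]
y 60 [3.]
y 70 [3.]
y 80 [15.]
y 90 [-0.]
y 100 [-0.]
at [0.476  0.27   0.1121] rot [ 3.14e+00  1.00e-03 -1.47e-01] shift mm [-1.000e-01 -1.200e+00  1.327e+02] turn [0.0011 0.0005 0.0009] rows>= 2.1
```

The depth map confirms the well: floor at 3 mm, walls at y ±80, housing from x ≈ 30. Going down.

```bash
python3 -m jog '[[[0,-1,15,0,0,0,34],[0,-1,50,0,0,0,34],[0,-1,85,0,0,0,34],[0,-1,110,0,0,0,34],[0,-1,123,0,0,0,34],[0,-1,129,0,0,0,34],[0,-1,131.5,0,0,0,34],[0,-1,131.5,0,0,0,34],[0,-1,132,0,0,0,34],[0,-1,132.5,0,0,0,34],[0,-1,132.8,0,0,0,34],[0,-1,132.8,0,0,0,34]]]'
```

```text
t: 31.72
eef_pos: [0.476, 0.2717, -0.0202]
ee_rot: [-3.142, -0.0, -0.147]
force: [-0.4, -0.3, -0.8]
width: 0.037
gripper_force: 15.0
```

```bash
python3 -m jog '[[[0,0,0.3,0,0,0,34],[0,0,0.6,0,0,0,34],[0,0,0.9,0,0,0,34],[0,0,0.9,0,0,0,34]]]'
```

```text
t: 32.22
eef_pos: [0.4759, 0.2717, -0.0212]
ee_rot: [3.142, 0.0, -0.147]
force: [-0.4, 0.8, -0.8]
width: 0.0365
gripper_force: 15.0
```

```bash
python3 -m jog '[[[0,0,0.3,0,0,0,34],[0,0,0.6,0,0,0,34],[0,0,0.6,0,0,0,34]]]'
```

```text
t: 32.6
eef_pos: [0.4759, 0.2717, -0.0218]
ee_rot: [3.142, 0.0, -0.147]
force: [-0.6, -0.1, -0.3]
width: 0.0374
gripper_force: 15.0
```

```bash
python3 -m jog '[[[0,0,0.3,0,0,0,34],[0,0,0.6,0,0,0,34],[0,0,0.6,0,0,0,34]]]'
```

```text
t: 32.98
eef_pos: [0.476, 0.2717, -0.0223]
ee_rot: [-3.142, 0.0, -0.147]
force: [0.0, -0.1, -0.0]
width: 0.0371
gripper_force: 15.0
```

```bash
python3 -m jog '[[[0,0,0.3,0,0,0,34],[0,0,0.5,0,0,0,34],[0,0,0.5,0,0,0,34]]]'
```

```text
t: 33.35
eef_pos: [0.476, 0.2718, -0.0227]
ee_rot: [-3.142, -0.0, -0.147]
force: [-1.1, -1.2, 1.7]
width: 0.0369
gripper_force: 15.0
```

It touches the floor at the predicted height. Releasing and withdrawing.

```bash
python3 -m jog '[[[0,0,0,0,0,0,38],[0,0,0,0,0,0,42],[0,0,0,0,0,0,50],[0,0,0,0,0,0,62],[0,0,0,0,0,0,64],[0,0,-8,0,0,0,64],[0,0,-35,0,0,0,64],[0,0,-80,0,0,0,64],[0,0,-125,0,0,0,64],[0,0,-145,0,0,0,64],[0,0,-148,0,0,0,64],[0,0,-148,0,0,0,64]]]'
python3 - <<'E'
from h import *
s=arm.get_state();p=camera_params("wrist");im,D=grab_frame("wrist")
hsv=cv2.cvtColor(im,cv2.COLOR_BGR2HSV);A=[]
for v in range(100,300):
    for u in range(230,410):
        if D[v,u]>0:
            w=world(p,(u,v),D[v,u])
            if np.hypot(*(w[:2]-[.476,.2717]))<.035 and .013<w[2]<.03: A.append(w)
A=np.array(A);print(len(A),cv2.minEnclosingCircle((A[:,:2]*1000).astype(np.float32)),np.percentile(A[:,2],[5,50,95]))
T=A[A[:,2]>.0165];print("tilt",np.linalg.lstsq(np.c_[T[:,:2]-T[:,:2].mean(0),np.ones(len(T))],T[:,2],rcond=None)[0].round(4))
r=np.hypot(*(A[:,:2]-T[:,:2].mean(0)).T)
for a,b in [(0,8),(8,14),(14,16.5),(16.5,20)]:
    m=(r*1000>=a)&(r*1000<b);print(a,b,np.median(A[m,2]) if m.any() else "")
pt=camera_params("top");_,D=grab_frame("top");N=[]
for v in range(145,215):
    for u in range(235,310):
        if D[v,u]>0:
            w=world(pt,(u,v),D[v,u])
            if .104<w[2]<.118:N.append(w)
N=np.array(N);print("nest",len(N),np.median(N[:,2]) if len(N) else "",cv2.minAreaRect((N[:,:2]*1000).astype(np.float32)) if len(N) else "");print(s["force"],s["t"])
E
```

```text
t: 34.85
eef_pos: [0.4756, 0.2715, 0.1249]
ee_rot: [3.142, 0.0, -0.147]
force: [0.5, -1.0, -0.4]
width: 0.0643
gripper_force: 0.0
1396 ((475.0177001953125, 271.19952392578125), 19.008216857910156) [0.01595693 0.01776909 0.01904601]
tilt [-0.0012 -0.0022  0.0179]
0 8 0.018025844199924954
8 14 0.018001033031023597
14 16.5 0.01785442896515736
16.5 20 0.01662996320946352
nest 831 0.11163561736837793 ((623.8038940429688, 51.53221130371094), (89.8377914428711, 60.57969665527344), 8.701272010803223)
[ 0.50970743 -1.04563498 -0.41055604] 34.85
```

The adapter lies flat with its top at 18 mm and the bevel up, and the nest is still on the stand.

```bash
python3 -c "
from station import arm
print(arm.job_done())"
```

```text
the job is handed in; nothing more can be done
None
```

The job is handed in at about 35 s. The nest sits flat on the stand, and the adapter was pushed out and laid flat, bevel up, in the tray well; the bystanders were not re-measured.

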